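Jar change-over: strip the jar stop and gather the large-jar parts in their tray

TASK

We are changing over from the large jars to the small ones, so put the large-jar change parts away in the blue tray, each standing upright in the pocket that fits it. Strip the jar stand from the top down, putting each part in its pocket before you take the next: the wing nut (already unscrewed, it just lifts off), then the tall spacer, then the V-bracket; the large chuck and the setting gauge standing on the bench go in as well, at any time. Leave the short spacer and the small chuck where they are: they are needed next.

Things in the scene. Friction and masses are not known exactly. Their poses are not given: they have to be found in the camera images.
- part_tray: Changeover tray, fixed to the table: blue plastic block 160 (x) x 216 (y) x 20 mm. Five open pockets, each 12 mm deep (floor 8 mm above the table), shaped for one part each with about 8 mm of play all round; each part's entry gives its pocket's centre in this tray's frame. Most finger room when the gripper closes along the tray's x. Origin: centre of its underside.
- jar_stand: Jar stand, fixed to the table: aluminium plate 170 (x) x 100 (y) x 12 mm, a low ring (77 mm wide, top at height 17) at (-35, 0) mm and an upright 14 mm threaded stud at (45, 0) mm up to height 92, then a plain 7 mm thick pilot tip up to 106. Foot boss 32 mm wide, top at height 22. On the stud, from below: V-bracket, tall spacer, wing nut. Origin: centre of its underside.
- wing_nut: Steel wing nut on the stud's tip (underside at height 92 mm), unscrewed, lifts straight off. Round hub 25 mm across, 28 high; two 7 mm thick wings along +-x, from 11 mm above the underside, 34 mm out, 36 high. 60 g. Origin: centre of its underside, z up. Grip the hub along y. Pocket at tray (-43, -7) mm: rectangle 42 (x) x 80 (y), wings along the tray's y.
- tall_spacer: Plain aluminium tube 40 mm outside, 18 mm bore, 36 mm high, round the stud on top of the V-bracket (underside at height 54 mm), 2 mm loose on the stud; lifts straight off. 120 g. Origin: centre of its underside, z up. Pocket at tray (-43, 70) mm: round, 56 mm.
- v_bracket: Steel jar stop, lowest on the stud (underside at height 22 mm). Footprint 79 (x) x 62 (y) mm. Square hub 28 mm wide, 32 high, 18 mm bore, at (23.5, 0) mm; two arms 26 mm high open in a V towards -x. 180 g. Origin: centre of the footprint, underside, z up. Grip the hub along y. Pocket centre at tray (33, 52.5) mm: 78 (x) x 95 (y); the bracket's x lies along the tray's y, either way round.
- large_chuck: Large capping chuck, on the bench: black disc 62 mm across and 22 high, on top a round aluminium stem 26 mm across from 22 to 54 mm height; grip the stem. 150 g. Origin: centre of its underside, z up. Pocket at tray (33, -54) mm: round, 78 mm.
- small_chuck: Small capping chuck, look-alike that stays: the same but its disc is only 42 mm across. Origin: centre of its underside.
- short_spacer: Short spacer, look-alike that stays on the bench: aluminium tube 40 mm outside, 18 mm bore, only 16 mm high. Origin: centre of its underside.
- setting_gauge: Setting gauge, on the bench: steel block like an inverted T; foot 40 (x) x 28 (y) x 14 mm, in its middle an upright blade 14 (x) x 28 (y) up to 46 mm height (53 on its y > 0 half). Grip the blade along x. 160 g. Origin: centre of its underside, z up. Pocket at tray (-43, -78) mm: rectangle 56 (x) x 44 (y); gauge's x along the tray's x, either way round.

How it is judged:
By the outcome, as a careful person would: the job done as asked, in the order asked, and still so for the second after the job is handed in, with the robot touching nothing.
It also fails if it takes over 138 s, if anything falls off the work surface, if the arm or the gripper's body presses on something with over 40 N, if the wrist force passes 120 N, or if a joint passes its speed limit or range.

ROBOT

A 7-joint arm with a two-finger parallel gripper is mounted at the origin on a cart in front of the work surface, level with it; the furniture and walls round the work are solid. World frame = base frame: x ahead of the robot, y to its left, z up, the work surface at z = 0. Lengths are in m, angles in rad, forces in N, time in s.
With the tool pointing down it reaches from about 0.4 to 0.85 m from the base axis. Payload 10.4 kg.
Tool frame: the origin (TCP) lies at the very end of the fingers, on their centre line; the grasp point (between the pads) lies 19 mm behind it (robot.grasp_offset is the distance from the TCP to the grasp point, in m); z points along the fingers, y is the line along which they close (so a half turn about z gives the same grasp; the last joint's range is limited). The gripper opens to 87 mm and grips with 3 to 60 N. Pads are 19 mm wide; open, the fingers measure 117 mm over their backs; the gripper's body (75 mm by 190 mm) begins 51 mm behind the grasp point.
Start: joints at [-1.346, 0.332, -0.065, 1.46, 0.022, 1.35, -0.088], TCP at [0.153, 0.606, 0.223] pointing down, gripper open.
Joint ranges: [-2.6, 2.6], [-0.5, 2.12], [-1.47, 1.34], [0.16, 2.42], [-1.27, 4.41], [0.06, 2.06], [-2.6, 2.6]. Speed limits (rad/s): [2.22, 2.22, 2.79, 2.79, 3.14, 3.14, 3.14].

INTERFACE

Orientations are given as a unit quaternion [w, x, y, z].
In Python, from cell import robot gives the robot as it stands.
- The arm moves only by the tool carry_out, never from a script. Its argument "commands" is a list that holds one entry, the list of rows, each a list of 7 numbers: the finger opening in mm, from 0 to 87, then the shift along the tool's x, y, z in mm, then the turn, a rotation vector about the tool's x, y, z in rad. In form: [[[jaw, x, y, z, ax, ay, az], ...]]. A call has 1 to 5 rows; each row is the pose to reach, as a shift and turn from the pose commanded when the call began, along the tool's axes at that moment; what a row does not reach only later rows make up. A row lasts 1/8 s, in which the tool goes at most 62.5 mm and 10.7 degrees, less where a joint would pass 70% of its speed; a pose out of reach is approached as far as the arm can. A call with a gripper value outside its range is refused whole. The fingers move at their own pace and stop on an object; the grip force is fixed at half the most. Time passes only in rows, so rows that repeat a pose let the fingers close. It gives the time, the measured TCP pose, the force, the opening and the grip force at its end, in the units of the state.
- robot.get_obs(): the state, without advancing time (a new reading comes with each control period).
- robot.grab_frame(name): name is "scene" or "top" or "wrist"; returns the picture (480x640x3 uint8, red, green, blue); there is no depth.
- robot.camera_params(name): a dict with "camera_matrix" (3x3 intrinsics, pixels), "rvec" (rotation vector, rad) and "tvec" (3), from world to camera coordinates, as OpenCV has them. Camera axes: x right, y down, z forward; pixel columns grow to the right and rows downward; lengths in m; the calibration is good to about 2 mm. A picture is of the moment at which its call begins: read the wrist's pose just before it. camera_params takes no time and is no camera call; for the wrist camera it gives the pose at the moment of the call.
- robot.hand_in(): hands the job in; it is judged then, once.
The state is a dict: "clock": time; "joints": joint angles; "qd": joint speeds; "tau": joint torques, N m; "tool_pos": TCP position; "tcp_rot": TCP orientation; "ft_force": force on the tool from outside, world axes, zero at the start; "torque": the same for the moment, N m; "width": finger opening in m; "grasp_force": force on a finger pad.
Only numpy, scipy, OpenCV 4.12 (cv2) and the standard library are available. Lean on these libraries where they do the work, as an engineer would, in place of code of your own. Each camera call takes 0.05 s, during which the arm holds its last target. There are 200 camera calls.

## Working session

There is one attempt and no reset: what is moved stays moved. The work goes in short steps, Python scripts to look and compute and a tool call to move; the robot and the scene stay as the last step left them, time stands still between calls to the robot, and variables do not carry over. Pictures are saved under pics/ and viewed, at most 14 in all, crops included, and the job is handed in when it is done.

Besides the shell and the picture viewer there is one more tool, called after ">>>" as name(argument=value, ...), one argument or row to a line, values as JSON. carry_out: Moves the arm, as the interface text tells. Its arguments: {"type":"object","properties":{"commands":{"type":"array"}},"required":["commands"]}

```bash
mkdir -p pics; ls; cat > h.py <<'E'
import numpy as np, cv2
from cell import robot
from scipy.spatial.transform import Rotation as R
def cam(n):
    c=robot.camera_params(n); K=np.array(c["camera_matrix"],float)
    return K,R.from_rotvec(np.ravel(c["rvec"])).as_matrix(),np.ravel(c["tvec"])
def ray(n,u,v,z,c=None):
    K,Rm,t=c or cam(n); o=-Rm.T@t; d=Rm.T@np.linalg.solve(K,[u,v,1.]); return o+d*(z-o[2])/d[2]
def proj(n,p,c=None):
    K,Rm,t=c or cam(n); q=K@(Rm@np.asarray(p,float)+t); return q[:2]/q[2]
def snap(n,f):
    im=robot.grab_frame(n); cv2.imwrite("pics/"+f,im[:,:,::-1]); return im
def rel(p):
    """world TCP target -> shift in tool axes (mm)"""
    o=robot.get_obs(); q=np.array(o["tcp_rot"]); Rm=R.from_quat(q[[1,2,3,0]])
    return (Rm.inv().apply(np.asarray(p)-o["tool_pos"])*1000).round(1)
E
python3 - <<'E'
from h import *
print(robot.get_obs())
for n in ["scene","top","wrist"]:
    snap(n,n+"0.png"); K,Rm,t=cam(n); print(n,K[0,0],-Rm.T@t,Rm[2])
E
```

```text
pics
{'clock': 0.0, 'joints': array([-1.34557828,  0.33287837, -0.06468435,  1.46094792,  0.02162262,
        1.34991537, -0.08852865]), 'qd': array([ 9.65943386e-06,  1.19091833e-03, -2.92692713e-05, -2.03189048e-04,
        6.22115763e-04, -7.69690767e-04,  1.89872481e-04]), 'tau': array([-1.03075977e-04, -6.23264337e+01,  2.45752267e-02, -3.89899886e+01,
       -6.14344189e-02,  3.96138767e-02,  1.57599520e-04]), 'tool_pos': array([0.15323179, 0.60551636, 0.22174671]), 'tcp_rot': array([-4.22301015e-05,  1.23600767e-01,  9.92331760e-01, -7.25238507e-04]), 'ft_force': array([ 0.0784911 , -0.58496161,  0.74241018]), 'torque': array([0.02089951, 0.01139418, 0.08873649]), 'grasp_force': 0.0, 'width': 0.08695551301367124}
scene 470.66238643412254 [-0.09921152  0.45440037  0.55759931] [ 0.77468403 -0.38171458 -0.50414147]
top 485.7693902216103 [0.55910977 0.10375002 0.92283604] [ 0.04726733 -0.00105033 -0.99888172]
wrist 362.0177945097257 [0.07467628 0.62627333 0.38390036] [ 0.28607032 -0.07447079 -0.95531035]
```

View pics/top0.png

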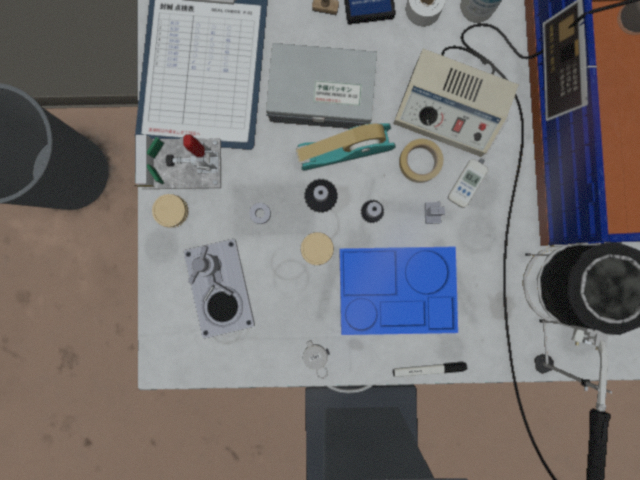

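View pics/scene0.png

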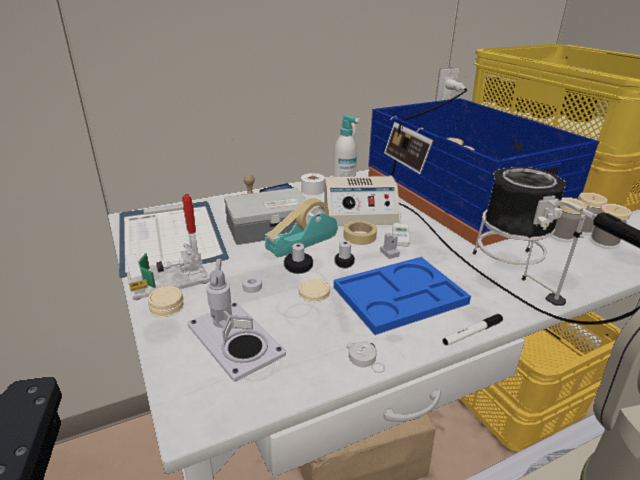

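Top view: tray spans (340,247)–(457,333), with its big pocket upper left. The stand is around (218,288) with the stud near (207,262). Large chuck is at (321,195), small chuck (372,210), gauge (434,212), short spacer (262,213). Next I'll measure them.

```bash
python3 - <<'E'
from h import *
im=cv2.imread("pics/top0.png"); hsv=cv2.cvtColor(im,cv2.COLOR_BGR2HSV); c=cam("top")
print("axes px", proj("top",[.5,.1,0],c),proj("top",[.6,.1,0],c),proj("top",[.5,.2,0],c))
m=cv2.inRange(hsv,(100,130,60),(130,255,255)); m[:, :330]=0;m[:,480:]=0;m[:235]=0;m[345:]=0
k=max(cv2.findContours(m,cv2.RETR_EXTERNAL,2)[0],key=cv2.contourArea)
def rect(k,z):
    r=cv2.minAreaRect(k); P=np.array([ray("top",u,v,z,c) for u,v in cv2.boxPoints(r)])
    e=P[1]-P[0],P[2]-P[1]; print("ctr",P.mean(0).round(4),[ (round(np.linalg.norm(x),4),round(np.degrees(np.arctan2(x[1],x[0])),1)) for x in e])
rect(k,.02)
# stand: four bolts / plate
print("stand ring", ray("top",222,305,.015,c),"stud top guess",ray("top",207,262,.1,c))
g=im.astype(int)
for nm,(x0,y0,x1,y1),z in [("chuck",(295,170,350,220),.022),("small",(355,195,390,228),.022)]:
    mm=np.zeros(m.shape,np.uint8); mm[y0:y1,x0:x1]=(im[y0:y1,x0:x1].max(2)<75)*255
    k=max(cv2.findContours(mm,cv2.RETR_EXTERNAL,2)[0],key=cv2.contourArea); (u,v),r=cv2.minEnclosingCircle(k)
    p=ray("top",u,v,z,c); print(nm,u,v,p.round(4),"diam",np.linalg.norm(ray("top",u+2*r,v,z,c)-p).round(4))
print("gauge",ray("top",434,212,.025,c),"short",ray("top",262,213,.016,c))
a=cv2.resize(im[225:350,165:275],None,fx=4.5,fy=4.5,interpolation=2); b=cv2.resize(im[190:235,410:460],None,fx=5.5,fy=5.5,interpolation=2)
o=np.zeros((580,790,3),np.uint8);o[:a.shape[0],:a.shape[1]]=a;o[:b.shape[0],500:500+b.shape[1]]=b
cv2.imwrite("pics/z1.png",o)
E
```

```text
axes px [329.05522877 296.83671046] [328.05341089 244.04011817] [276.20115481 297.83566728]
ctr [ 0.5109 -0.0285  0.02  ] [(np.float64(0.2158), np.float64(-89.9)), (np.float64(0.1578), np.float64(179.4))]
stand ring [0.48959245 0.29939215 0.015     ] stud top guess [0.56899947 0.30583143 0.1       ]
chuck 320.52142333984375 195.25357055664062 [0.6904 0.1124 0.022 ] diam 0.0602
small 371.6666564941406 211.1666717529297 [0.6588 0.0177 0.022 ] diam 0.0403
gauge [ 0.65470772 -0.09762314  0.025     ] short [0.65984246 0.22274077 0.016     ]
```

View pics/z1.png

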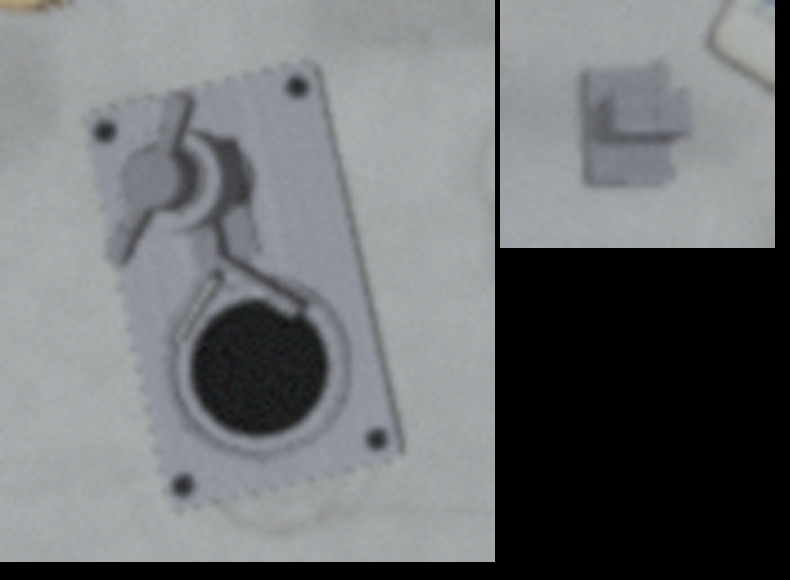

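Top crop: the stand's bolts are at (105,131), (297,87), (376,440) and (183,485). The nut's hub top is at (152,180), with wing ends at (183,105) and (120,255), so it is yawed differently from the stand. The gauge's long foot side runs along world x.

```bash
python3 - <<'E'
from h import *
c=cam("top"); f=lambda x,y,z:ray("top",165+x/4.5,225+y/4.5,z,c)
B=np.array([f(x,y,.012) for x,y in [(105,131),(297,87),(376,440),(183,485)]])
ctr=B.mean(0); d=B[0]-B[3]+B[1]-B[2]; a=np.arctan2(d[1],d[0]); u=np.array([np.cos(a),np.sin(a),0])
print("stand",ctr,np.degrees(a),"stud",ctr+.045*u,"ring",ctr-.035*u,"ringpx",f(257,367,.012))
print("bolt spans",np.linalg.norm(B[0]-B[3]),np.linalg.norm(B[0]-B[1]))
print("hub",f(152,180,.12)); w=f(183,100,.125)-f(120,258,.125); print("wing",np.linalg.norm(w),np.degrees(np.arctan2(w[1],w[0])),(f(183,100,.125)+f(120,258,.125))/2)
g=lambda x,y,z:ray("top",410+x/5.5,190+y/5.5,z,c)
print("gauge foot",g(125,126,.014),"right/left edges",g(83,126,.007),g(168,126,.007))
s=ctr+.045*u; print("rel above stud z.2",rel([s[0],s[1],.2]))
E
```

```text
stand [0.52045575 0.30656073 0.012     ] 12.056150989044754 stud [0.5644632  0.31595989 0.012     ] ring [0.48622773 0.29925027 0.012     ] ringpx [0.48647128 0.29985637 0.012     ]
bolt spans 0.15032270636263625 0.08190681081457189
hub [0.56406529 0.31452614 0.12      ]
wing 0.061697525646180584 -22.21839621495712 [0.56445089 0.31337343 0.125     ]
gauge foot [ 0.65420975 -0.09764962  0.014     ] right/left edges [ 0.65521386 -0.08474738  0.007     ] [ 0.65466412 -0.11399849  0.007     ]
rel above stud z.2 [-469.7 -179.9   22.2]
```

>>> carry_out(
  commands=[
    [[60,-56,-21.5,0,0,0,0],[60,-112,-43,0,0,0,0],[60,-168,-64.5,0,0,0,0],[60,-224,-86,0,0,0,0],[60,-280,-107,0,0,0,0]],
  ],
)

```text
clock: 0.78
tool_pos: [0.3998, 0.4321, 0.2225]
tcp_rot: [-0.0, 0.124, 0.992, 0.0]
ft_force: [0.2, 1.5, 0.6]
width: 0.0605
grasp_force: 0.0
```

>>> carry_out(
  commands=[
    [[60,-50,-19,0,0,0,0.03],[60,-100,-38,0,0,0,0.07],[60,-150,-57,0,0,0,0.1],[60,-190,-73,10,0,0,0.14],[60,-190,-73,10,0,0,0.14]],
  ],
)

```text
clock: 1.4
tool_pos: [0.5671, 0.312, 0.2111]
tcp_rot: [0.0, 0.196, 0.981, -0.002]
ft_force: [-0.4, 1.4, 0.3]
width: 0.0601
grasp_force: 0.0
```

```bash
python3 - <<'E'
from h import *
o=robot.get_obs(); snap("wrist","w1.png"); print(o["clock"],o["tool_pos"],o["tcp_rot"],o["joints"])
print("expected hub px",proj("wrist",[.5643,.315,.12]),"rel",rel([.5643,.315,.107]))
E
```

```text
1.4 [0.56711196 0.31200304 0.21107606] [ 7.41676372e-06  1.95854342e-01  9.80631800e-01 -1.53249006e-03] [-0.74685694  0.38890409  0.23030265  1.4234813  -0.08664578  1.34138057
  0.66325018]
expected hub px [312.0079379  244.35730925] rel [  1.2   0.2 104.6]
```

View pics/w1.png

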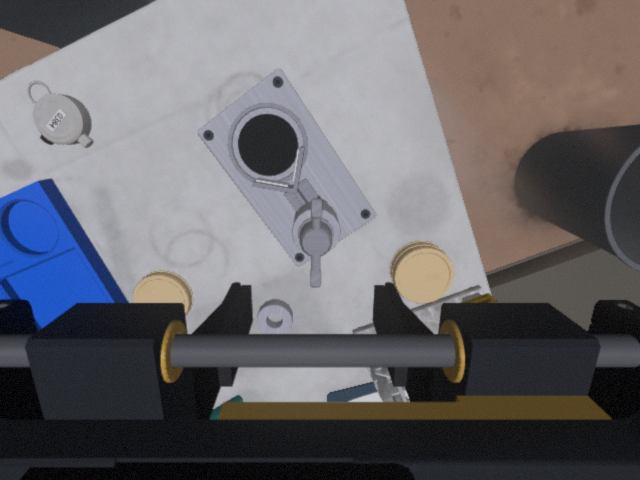

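Wrist view: nut hub top is near (317,238), and the wings run vertically, so they line up with the tool's x. The arm was still settling, so I'll look again now that it's still.

```bash
python3 - <<'E'
from h import *
im=snap("wrist","w2.png"); c=cam("wrist"); o=robot.get_obs(); print(o["tool_pos"])
a=cv2.resize(im[170:310,240:400],None,fx=4,fy=4,interpolation=2)
e=proj("wrist",[.5643,.315,.12],c); p=((e-[240,170])*4).astype(int)
cv2.drawMarker(a,tuple(int(x) for x in p),(255,0,0),0,20); cv2.imwrite("pics/w2c.png",a[:,:,::-1]); print(p)
E
```

```text
[0.56447616 0.3162203  0.21201098]
[281 304]
```

View pics/w2c.png

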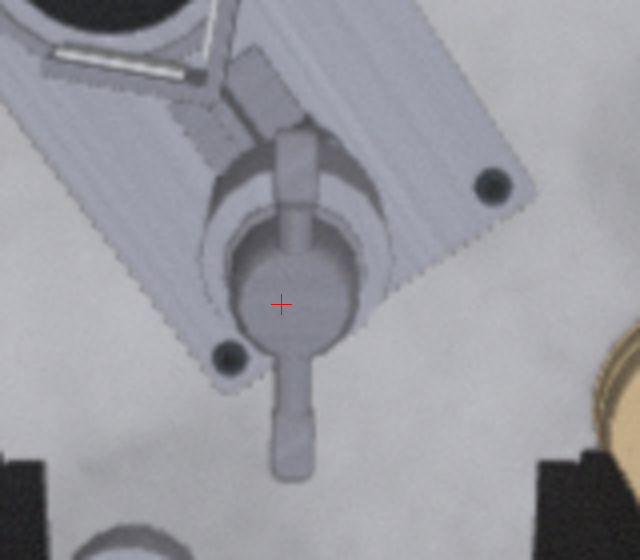

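Hub centre is at crop (297,300), within about 1 mm of the finger midline (col ~291). I'll descend and grip.

>>> carry_out(
  commands=[
    [[60,1,0.5,50,0,0,0],[60,1,0.5,95,0,0,0],[60,1,0.5,105,0,0,0],[60,1,0.5,105,0,0,0],[10,1,0.5,105,0,0,0]],
  ],
)

```text
clock: 2.12
tool_pos: [0.565, 0.318, 0.1099]
tcp_rot: [0.001, 0.192, 0.981, 0.001]
ft_force: [0.1, 0.1, 2.0]
width: 0.0555
grasp_force: 0.0
```

>>> carry_out(
  commands=[
    [[10,0,0,0,0,0,0],[10,0,0,0,0,0,0],[10,0,0,0,0,0,0],[10,0,0,0,0,0,0]],
  ],
)

```text
clock: 2.62
tool_pos: [0.5641, 0.317, 0.1077]
tcp_rot: [0.0, 0.193, 0.981, 0.0]
ft_force: [0.5, -0.2, 0.4]
width: 0.0245
grasp_force: 30.0
```

>>> carry_out(
  commands=[
    [[10,0,0,-35,0,0,0],[10,0,0,-75,0,0,0],[10,-7,-60,-75,0,0,0.18],[10,-15,-120,-75,0,0,0.36],[10,-22,-180,-75,0,0,0.55]],
  ],
)

```text
clock: 3.25
tool_pos: [0.5157, 0.1402, 0.1825]
tcp_rot: [0.0, 0.454, 0.891, 0.0]
ft_force: [0.2, -0.5, 0.3]
width: 0.0242
grasp_force: 30.0
```

>>> carry_out(
  commands=[
    [[10,-29,-36,0,0,0,0.16],[10,-58,-72,0,0,0,0.32],[10,-87,-108,0,0,0,0.48],[10,-115,-144,40,0,0,0.633],[10,-115,-144,80,0,0,0.633]],
  ],
)

```text
clock: 3.88
tool_pos: [0.4682, -0.0393, 0.1022]
tcp_rot: [0.0, 0.709, 0.705, 0.001]
ft_force: [1.2, 1.6, -1.0]
width: 0.0245
grasp_force: 30.0
```

```bash
cat >> h.py <<'E'
T0=np.array([.5109,-.0285])
def plan(p,yaw):
    """shift (tool mm) and turn (rad about tool z) to world TCP p with tool y at yaw deg (mod 180)"""
    o=robot.get_obs(); q=np.array(o["tcp_rot"]); y=R.from_quat(q[[1,2,3,0]]).as_matrix()[:,1]
    cur=np.degrees(np.arctan2(y[1],y[0])); d=(yaw-cur+90)%180-90
    print("at",o["tool_pos"].round(4),"yaw",cur.round(1),"w",round(o["width"],4),"shift",rel(p),"turn",round(-np.radians(d),3),"j7",o["joints"][6].round(2))
E
python3 - <<'E'
from h import *
im=snap("wrist","w3.png"); c=cam("wrist"); plan([.468,-.0355,.024],0)
E
```

```text
at [ 0.4655 -0.0375  0.0973] yaw -0.0 w 0.0246 shift [ 2.   2.8 73.3] turn -0.001 j7 0.04
```

View pics/w3.png

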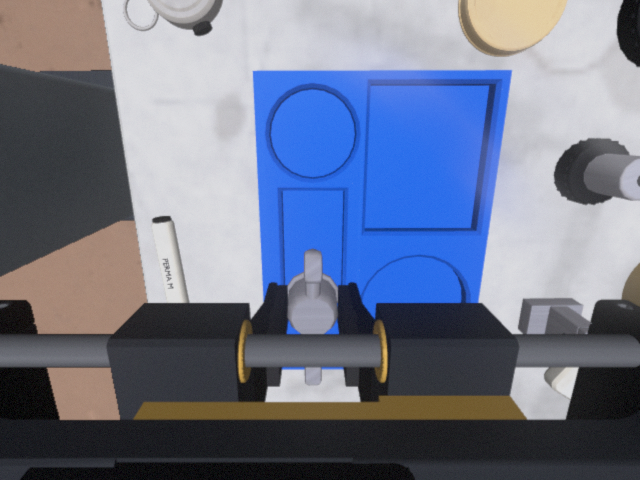

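Wrist view over the tray: spacer pocket is around (312,131), and the nut pocket's far edge runs (280,188)–(347,188). The nut is held upright. I'll check the tray position from here.

```bash
python3 - <<'E'
from h import *
im=robot.grab_frame("wrist"); c=cam("wrist"); plan([.468,-.0355,.024],0)
hsv=cv2.cvtColor(im,cv2.COLOR_RGB2HSV); g=cv2.cvtColor(im,cv2.COLOR_RGB2GRAY)
m=cv2.inRange(hsv,(100,130,60),(130,255,255)); m[240:]=0
k=max(cv2.findContours(m,cv2.RETR_EXTERNAL,2)[0],key=cv2.contourArea); x,y,w,h=cv2.boundingRect(k)
# top corners of the tray block = +y edge (world)
ys,xs=np.where(m>0); L=k[:,0,:]; tl=L[np.argmin(L.sum(1))]; tr=L[np.argmax(L[:,0]-L[:,1])]
for p in (tl,tr): print(p,ray("wrist",*p,.02,c).round(4))
print("expect",[(T0+[s*.08,.108]).round(4) for s in(-1,1)])
E
```

```text
at [ 0.4659 -0.0366  0.0995] yaw 0.1 w 0.0244 shift [ 1.2  2.5 75.5] turn 0.001 j7 0.04
[258  73] [0.4325 0.0784 0.02  ]
[521  73] [0.5925 0.0785 0.02  ]
expect [array([0.4309, 0.0795]), array([0.5909, 0.0795])]
```

>>> carry_out(
  commands=[
    [[10,1,3,30,0,0,0],[10,1,3,60,0,0,0],[10,1,3,74,0,0,0],[10,1,3,75,0,0,0],[10,1,3,75,0,0,0]],
  ],
)

```text
clock: 4.6
tool_pos: [0.4726, -0.0348, 0.0287]
tcp_rot: [0.0, 0.706, 0.708, 0.001]
ft_force: [-0.0, 0.0, -0.6]
width: 0.0244
grasp_force: 30.0
```

>>> carry_out(
  commands=[
    [[10,0,0,0,0,0,0],[45,0,0,0,0,0,0],[45,0,0,0,0,0,0],[45,0,0,0,0,0,0]],
  ],
)

```text
clock: 5.1
tool_pos: [0.4718, -0.0349, 0.0276]
tcp_rot: [0.0, 0.706, 0.708, 0.0]
ft_force: [0.5, 0.3, -1.1]
width: 0.0426
grasp_force: 0.0
```

>>> carry_out(
  commands=[
    [[45,0,0,-40,0,0,0],[45,0,0,-80,0,0,0],[45,0,0,-126,0,0,0],[45,0,0,-126,0,0,0]],
  ],
)

```text
clock: 5.6
tool_pos: [0.4738, -0.0349, 0.1567]
tcp_rot: [0.002, 0.706, 0.708, 0.003]
ft_force: [0.0, 0.7, -0.0]
width: 0.0448
grasp_force: 0.0
```

```bash
python3 - <<'E'
from h import *
snap("scene","s1.png"); a=cv2.imread("pics/s1.png")[180:380,180:500]; cv2.imwrite("pics/s1c.png",cv2.resize(a,None,fx=2.4,fy=2.4,interpolation=2))
plan([.5643,.316,.15],12)
E
```

```text
at [ 0.4726 -0.0348  0.1547] yaw 0.1 w 0.045 shift [350.6  92.6   5.4] turn -0.207 j7 0.0
```

View pics/s1c.png

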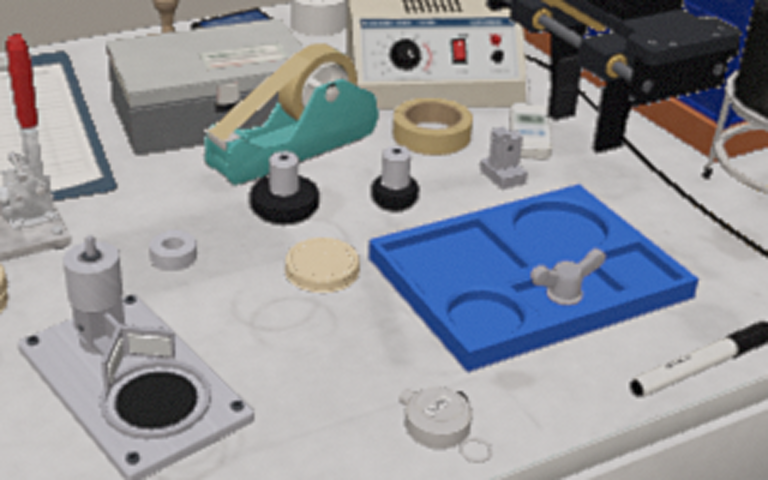

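The nut stands upright in its pocket. Next is the tall spacer.

>>> carry_out(
  commands=[
    [[65,58,15,0,0,0,0],[65,116,30,0,0,0,0],[65,174,46,0,0,0,0],[65,232,61,0,0,0,0],[65,290,77,0,0,0,0]],
  ],
)

```text
clock: 6.28
tool_pos: [0.5476, 0.2568, 0.1518]
tcp_rot: [-0.0, 0.706, 0.708, -0.001]
ft_force: [0.5, 0.2, -0.5]
width: 0.0647
grasp_force: 0.0
```

>>> carry_out(
  commands=[
    [[65,50,13,0,0,0,-0.1],[65,60,15,0,0,0,-0.207],[65,60,15,0,0,0,-0.207],[65,60,15,0,0,0,-0.207]],
  ],
)

```text
clock: 6.78
tool_pos: [0.5628, 0.3137, 0.1527]
tcp_rot: [-0.0, 0.631, 0.776, -0.001]
ft_force: [-0.6, -0.1, 0.5]
width: 0.0648
grasp_force: 0.0
```

```bash
python3 - <<'E'
from h import *
for _ in range(2): robot.grab_frame("wrist")
plan([.5643,.316,.069],12); im=robot.grab_frame("wrist"); c=cam("wrist")
e=proj("wrist",[.5643,.316,.106],c); print(e); x,y=int(e[0])-90,int(e[1])-90; x=max(x,0);y=max(y,0)
a=cv2.resize(im[y:y+180,x:x+180],None,fx=3,fy=3,interpolation=2); print(x,y)
cv2.imwrite("pics/w4.png",a[:,:,::-1])
E
```

```text
at [0.563  0.3139 0.1534] yaw 11.8 w 0.0652 shift [ 1.8  1.8 84.4] turn -0.003 j7 -0.28
[314.32889987 265.90719868]
224 175
```

View pics/w4.png

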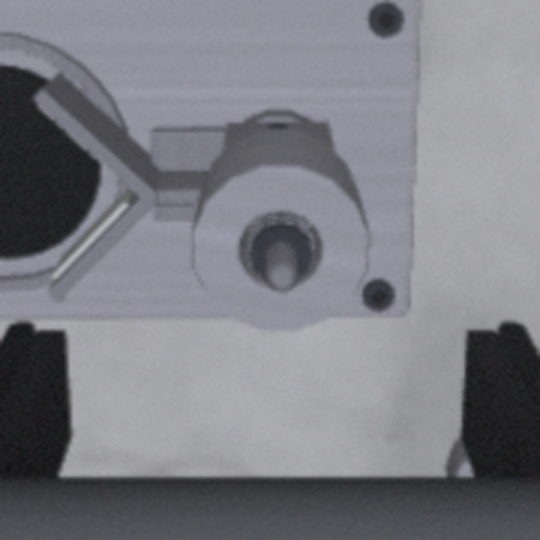

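Pilot tip is at crop (283,275), spacer bore at (281,247), and the finger midline at col 266, so I shift about 3.5 mm along tool y.

>>> carry_out(
  commands=[
    [[65,1.5,3.5,40,0,0,0],[65,1.5,3.5,75,0,0,0],[65,1.5,3.5,85,0,0,0],[65,1.5,3.5,85,0,0,0],[25,1.5,3.5,85,0,0,0]],
  ],
)

```text
clock: 7.55
tool_pos: [0.5669, 0.3178, 0.0703]
tcp_rot: [0.0, 0.629, 0.777, 0.001]
ft_force: [-0.5, 0.0, 0.0]
width: 0.0606
grasp_force: 0.0
```

>>> carry_out(
  commands=[
    [[25,0,0,0,0,0,0],[25,0,0,0,0,0,0],[25,0,0,0,0,0,0],[25,0,0,0,0,0,0]],
  ],
)

```text
clock: 8.05
tool_pos: [0.5662, 0.3177, 0.0691]
tcp_rot: [0.0, 0.629, 0.777, 0.0]
ft_force: [-0.7, -0.9, 3.9]
width: 0.0391
grasp_force: 30.0
```

```bash
python3 - <<'E'
from h import *
plan([.469,.041,.15],0)
E
```

```text
at [0.5662 0.3177 0.0691] yaw 12.0 w 0.0391 shift [-250.3 -152.6  -81.1] turn 0.21 j7 -0.26
```

>>> carry_out(
  commands=[
    [[25,0,0,-40,0,0,0],[25,0,0,-80,0,0,0],[25,0,0,-80,0,0,0],[25,-40,-24,-80,0,0,0],[25,-90,-55,-80,0,0,0]],
  ],
)

```text
clock: 8.68
tool_pos: [0.5298, 0.2173, 0.147]
tcp_rot: [-0.0, 0.629, 0.778, -0.001]
ft_force: [1.2, -0.5, -0.5]
width: 0.0391
grasp_force: 30.0
```

>>> carry_out(
  commands=[
    [[25,-50,-30,0,0,0,0.05],[25,-100,-61,0,0,0,0.1],[25,-150,-92,0,0,0,0.21],[25,-160,-98,30,0,0,0.21],[25,-160,-98,60,0,0,0.21]],
  ],
)

```text
clock: 9.3
tool_pos: [0.4675, 0.0398, 0.0873]
tcp_rot: [-0.0, 0.708, 0.706, 0.0]
ft_force: [-0.2, 0.4, -1.5]
width: 0.0389
grasp_force: 30.0
```

```bash
python3 - <<'E'
from h import *
for _ in range(2): robot.grab_frame("wrist")
im=robot.grab_frame("wrist"); c=cam("wrist"); plan([.469,.041,.024],0)
hsv=cv2.cvtColor(im,cv2.COLOR_RGB2HSV); m=cv2.inRange(hsv,(100,130,60),(130,255,255)); 
cv2.imwrite("pics/w5.png",im[:,:,::-1])
m[:180]=m[:180]
k=max(cv2.findContours(m,cv2.RETR_EXTERNAL,2)[0],key=cv2.contourArea); L=k[:,0,:]; tl=L[np.argmin(L.sum(1))]; tr=L[np.argmax(L[:,0]-L[:,1])]
for p in (tl,tr): print(p,ray("wrist",*p,.02,c).round(4))
E
```

```text
at [0.4668 0.0407 0.0871] yaw -0.0 w 0.0389 shift [ 0.4  2.4 63.1] turn -0.001 j7 -0.13
[264 199] [0.436  0.0804 0.02  ]
[510 205] [0.5935 0.0766 0.02  ]
```

View pics/w5.png

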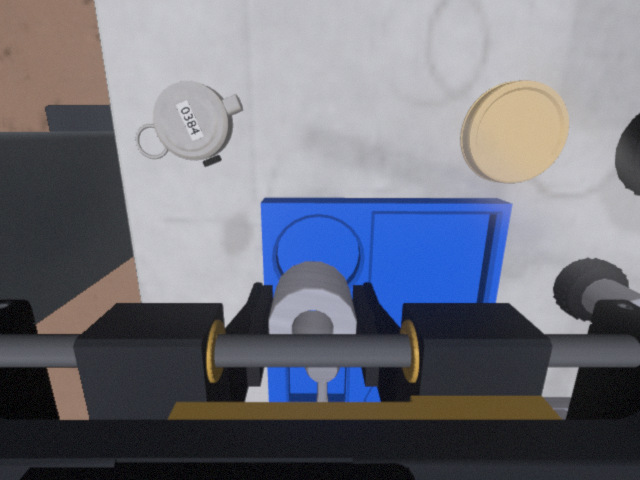

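The spacer is held upright, with its pocket centred near (318,252), so I lower it in.

>>> carry_out(
  commands=[
    [[25,0,3,30,0,0,0],[25,0,3,55,0,0,0],[25,0,3,62,0,0,0],[25,0,3,62,0,0,0],[25,0,3,62,0,0,0]],
  ],
)

```text
clock: 10.07
tool_pos: [0.4721, 0.0414, 0.0277]
tcp_rot: [0.0, 0.707, 0.707, 0.001]
ft_force: [0.2, -0.4, -1.2]
width: 0.039
grasp_force: 30.0
```

>>> carry_out(
  commands=[
    [[25,0,0,0,0,0,0],[60,0,0,0,0,0,0],[60,0,0,0,0,0,0],[60,0,0,0,0,0,0]],
  ],
)

```text
clock: 10.58
tool_pos: [0.4714, 0.0411, 0.0266]
tcp_rot: [0.0, 0.707, 0.707, 0.0]
ft_force: [-0.2, -0.2, -0.3]
width: 0.0577
grasp_force: 0.0
```

>>> carry_out(
  commands=[
    [[60,0,0,-45,0,0,0],[60,0,0,-90,0,0,0],[60,0,0,-135,0,0,0],[60,0,0,-135,0,0,0]],
  ],
)

```text
clock: 11.08
tool_pos: [0.4733, 0.0415, 0.1648]
tcp_rot: [0.001, 0.707, 0.707, 0.003]
ft_force: [0.4, 0.4, -0.1]
width: 0.0601
grasp_force: 0.0
```

```bash
python3 - <<'E'
from h import *
snap("scene","s2.png"); a=cv2.imread("pics/s2.png")[180:380,180:500]; cv2.imwrite("pics/s2c.png",cv2.resize(a,None,fx=2.4,fy=2.4,interpolation=2))
plan([.566,.3177,.15],102)
E
```

```text
at [0.4721 0.0413 0.1627] yaw -0.0 w 0.0603 shift [276.4  93.7  13.4] turn 1.361 j7 -0.17
```

View pics/s2c.png

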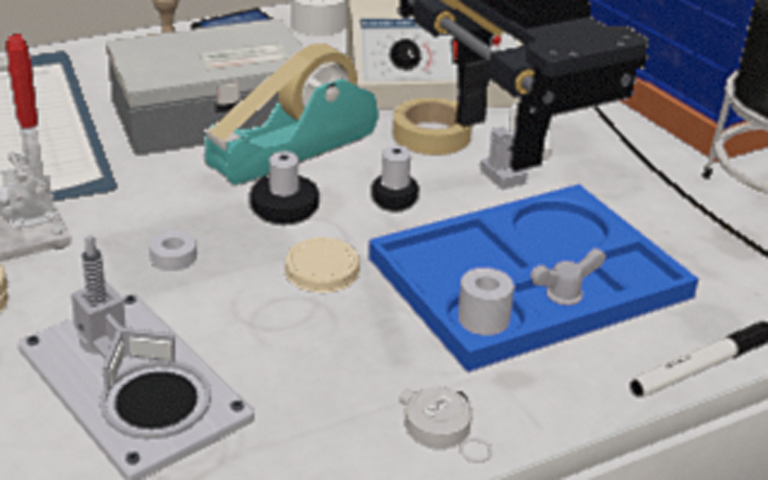

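The spacer stands in its pocket and the bracket's hub is exposed on the stud. I'll move over it and turn 102° in the process.

>>> carry_out(
  commands=[
    [[70,50,17,0,0,0,-0.17],[70,100,34,0,0,0,-0.35],[70,150,51,0,0,0,-0.53],[70,200,68,0,0,0,-0.71],[70,240,80,0,0,0,-0.89]],
  ],
)

```text
clock: 11.75
tool_pos: [0.5509, 0.283, 0.1594]
tcp_rot: [-0.001, 0.331, 0.944, -0.001]
ft_force: [-0.2, -0.5, 0.4]
width: 0.07
grasp_force: 0.0
```

>>> carry_out(
  commands=[
    [[70,0,0,0,0,0,-0.18],[70,0,0,0,0,0,-0.36],[70,0,0,0,0,0,-0.54],[70,0,0,0,0,0,-0.72],[70,0,0,0,0,0,-0.89]],
  ],
)

```text
clock: 12.38
tool_pos: [0.5507, 0.2806, 0.1596]
tcp_rot: [-0.001, -0.107, 0.994, -0.001]
ft_force: [0.1, -0.5, -0.2]
width: 0.0701
grasp_force: 0.0
```

```bash
python3 - <<'E'
from h import *
for _ in range(3): robot.grab_frame("wrist")
plan([.5655,.3173,.15],102)
E
```

```text
at [0.5509 0.2807 0.1601] yaw 101.8 w 0.0698 shift [-21.8  32.9  10. ] turn -0.004 j7 1.27
```

>>> carry_out(
  commands=[
    [[70,-12,18,0,0,0,0],[70,-22,33,0,0,0,0],[70,-22,33,0,0,0,0],[70,-22,33,0,0,0,0]],
  ],
)

```text
clock: 13.02
tool_pos: [0.5659, 0.317, 0.161]
tcp_rot: [-0.0, -0.103, 0.995, -0.0]
ft_force: [-0.4, 0.7, 0.0]
width: 0.0701
grasp_force: 0.0
```

```bash
python3 - <<'E'
from h import *
robot.grab_frame("wrist")
plan([.5655,.3173,.041],102); im=robot.grab_frame("wrist"); c=cam("wrist")
e=proj("wrist",[.5655,.3173,.106],c); h=proj("wrist",[.5655,.3173,.054],c); x,y=int(e[0])-90,int(e[1])-90; print(((e-[x,y])*3).round(),((h-[x,y])*3).round())
a=cv2.resize(im[y:y+180,x:x+180],None,fx=3,fy=3,interpolation=2); print(x,y)
cv2.imwrite("pics/w6.png",a[:,:,::-1])
E
```

```text
at [0.566  0.3169 0.1612] yaw 101.8 w 0.0701 shift [  0.4   0.6 120.2] turn -0.003 j7 1.23
[272. 271.] [272. 201.]
222 172
```

View pics/w6.png

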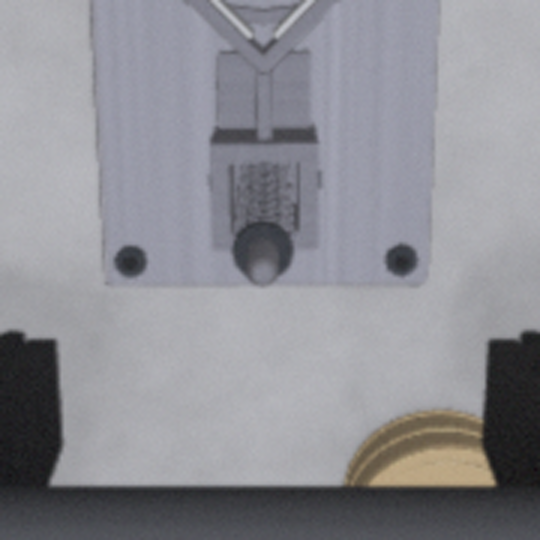

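Hub is centred at col 264 and the pilot tip at (263,270), with the finger midline at col 274. That means a tool y shift of about −1.5 mm. The yaw is aligned.

>>> carry_out(
  commands=[
    [[70,0.5,-1.5,50,0,0,0],[70,0.5,-1.5,95,0,0,0],[70,0.5,-1.5,118,0,0,0],[70,0.5,-1.5,121,0,0,0],[15,0.5,-1.5,121,0,0,0]],
  ],
)

```text
clock: 13.75
tool_pos: [0.5665, 0.3163, 0.0417]
tcp_rot: [0.001, -0.104, 0.995, 0.0]
ft_force: [0.3, -0.2, 0.9]
width: 0.0655
grasp_force: 0.0
```

>>> carry_out(
  commands=[
    [[15,0,0,0,0,0,0],[15,0,0,0,0,0,0],[15,0,0,0,0,0,0],[15,0,0,0,0,0,0],[15,0,0,0,0,0,0]],
  ],
)

```text
clock: 14.38
tool_pos: [0.5661, 0.3163, 0.0407]
tcp_rot: [0.0, -0.104, 0.995, 0.0]
ft_force: [-0.3, -1.6, 1.7]
width: 0.0275
grasp_force: 29.8
```

>>> carry_out(
  commands=[
    [[15,0,0,-3,0,0,0],[15,0,0,-6,0,0,0],[15,0,0,-6,0,0,0]],
  ],
)

```text
clock: 14.75
tool_pos: [0.566, 0.3164, 0.0468]
tcp_rot: [0.0, -0.104, 0.995, 0.0]
ft_force: [1.4, 0.4, -1.0]
width: 0.028
grasp_force: 29.8
```

>>> carry_out(
  commands=[
    [[15,0,0,-18,0,0,0],[15,0,0,-36,0,0,0],[15,0,0,-56,0,0,0],[15,0,0,-78,0,0,0],[15,0,0,-100,0,0,0]],
  ],
)

```text
clock: 15.38
tool_pos: [0.5656, 0.3164, 0.1482]
tcp_rot: [-0.0, -0.104, 0.995, 0.0]
ft_force: [-0.6, 0.3, -2.1]
width: 0.0279
grasp_force: 29.8
```

>>> carry_out(
  commands=[
    [[15,0,0,-10,0,0,0],[15,0,0,-15,0,0,0],[15,0,0,-15,0,0,0],[15,0,0,-15,0,0,0]],
  ],
)

```text
clock: 15.88
tool_pos: [0.5655, 0.3161, 0.1607]
tcp_rot: [-0.001, -0.104, 0.995, -0.0]
ft_force: [0.4, 0.8, -2.8]
width: 0.0279
grasp_force: 29.8
```

```bash
python3 - <<'E'
from h import *
a=snap("scene","s3.png")[120:360,140:400,::-1]; b=robot.grab_frame("wrist")[100:360,180:460,::-1]
a=cv2.resize(a,(420,388)); b=cv2.resize(b,(375,388)); 
cv2.imwrite("pics/s3c.png",np.hstack([a,b])); plan([.545,0,.16],0)
E
```

```text
at [0.5656 0.3162 0.1608] yaw 102.0 w 0.028 shift [  85.7 -305.     1. ] turn -1.362 j7 1.24
```

View pics/s3c.png

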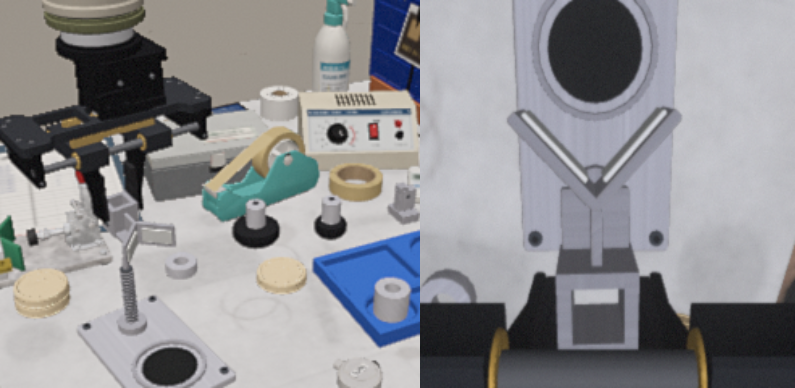

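Views: the bracket is lifted clear of the stud, level in the grip, with its arms symmetric. I'll carry it to the tray.

>>> carry_out(
  commands=[
    [[15,9,-31,0,0,0,0.17],[15,18,-62,0,0,0,0.35],[15,27,-94,0,0,0,0.53],[15,36,-126,0,0,0,0.71],[15,45,-158,0,0,0,0.89]],
  ],
)

```text
clock: 16.6
tool_pos: [0.5544, 0.1513, 0.1613]
tcp_rot: [-0.0, 0.337, 0.942, -0.0]
ft_force: [0.0, 0.2, -1.7]
width: 0.0281
grasp_force: 29.8
```

```bash
python3 - <<'E'
from h import *
robot.grab_frame("wrist"); plan([.545,0,.12],0)
E
```

```text
at [0.5547 0.1457 0.1615] yaw 49.8 w 0.0277 shift [ -86.6 -117.4   41.8] turn 0.869 j7 0.6
```

>>> carry_out(
  commands=[
    [[15,-20,-27,0,0,0,0.18],[15,-45,-60,0,0,0,0.36],[15,-68,-92,0,0,0,0.54],[15,-85,-115,20,0,0,0.72],[15,-90,-122,41,0,0,0.888]],
  ],
)

```text
clock: 17.27
tool_pos: [0.5476, -0.0013, 0.1202]
tcp_rot: [0.0, 0.709, 0.705, 0.0]
ft_force: [0.4, 0.7, -1.4]
width: 0.0274
grasp_force: 29.8
```

>>> carry_out(
  commands=[
    [[15,0,0,0,0,0,0],[15,0,0,0,0,0,0]],
  ],
)

```text
clock: 17.52
tool_pos: [0.5481, 0.0019, 0.1212]
tcp_rot: [0.0, 0.705, 0.709, 0.0]
ft_force: [-0.1, -0.0, -2.0]
width: 0.0277
grasp_force: 29.8
```

```bash
python3 - <<'E'
from h import *
robot.grab_frame("wrist"); plan([.545,0,.029],0); im=snap("wrist","w7.png"); plan([.545,0,.029],0)
E
```

```text
at [0.5483 0.002  0.1214] yaw 0.3 w 0.0275 shift [-2.  -3.4 92.4] turn 0.006 j7 0.04
at [0.5483 0.0019 0.1214] yaw 0.3 w 0.0276 shift [-1.9 -3.4 92.4] turn 0.005 j7 0.04
```

View pics/w7.png

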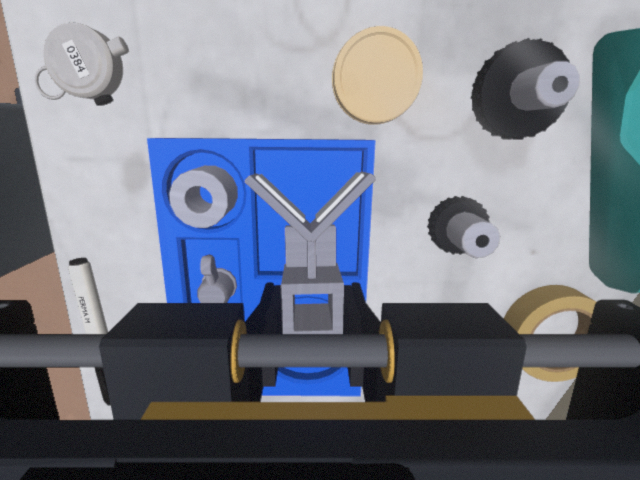

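Wrist view: bracket symmetric about col 312, pocket at (254–366, 150–275). The nut and spacer are standing in their pockets.

>>> carry_out(
  commands=[
    [[15,-1.5,-3,30,0,0,0],[15,-1.5,-3,60,0,0,0],[15,-1.5,-3,82,0,0,0],[15,-1.5,-3,92,0,0,0],[15,-1.5,-3,93,0,0,0]],
  ],
)

```text
clock: 18.25
tool_pos: [0.545, -0.0001, 0.0279]
tcp_rot: [-0.0, 0.706, 0.708, 0.0]
ft_force: [-0.2, -0.3, -0.7]
width: 0.0278
grasp_force: 30.0
```

>>> carry_out(
  commands=[
    [[15,0,0,0,0,0,0],[15,0,0,0,0,0,0]],
  ],
)

```text
clock: 18.5
tool_pos: [0.5452, -0.0004, 0.0283]
tcp_rot: [0.0, 0.706, 0.708, 0.001]
ft_force: [0.9, 0.4, -1.4]
width: 0.0277
grasp_force: 30.0
```

```bash
python3 - <<'E'
from h import *
o=robot.get_obs(); print(o["tool_pos"],o["ft_force"],o["width"])
a=snap("scene","s4.png")[170:330,250:490,::-1]; cv2.imwrite("pics/s4c.png",cv2.resize(a,None,fx=3.2,fy=3.2,interpolation=2))
E
```

```text
[ 5.45244215e-01 -3.94849726e-04  2.82600259e-02] [ 0.87423037  0.40004063 -1.43131676] 0.027682854655932957
```

View pics/s4c.png

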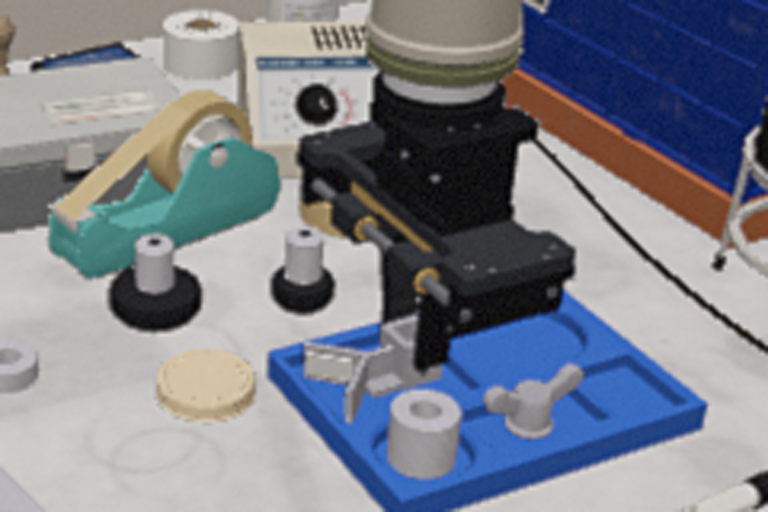

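The bracket sits in its pocket just above the floor. Release it and retreat.

>>> carry_out(
  commands=[
    [[15,0,0,0.5,0,0,0],[50,0,0,0.5,0,0,0],[50,0,0,0.5,0,0,0],[50,0,0,0.5,0,0,0]],
  ],
)

```text
clock: 19.05
tool_pos: [0.5447, -0.0004, 0.0271]
tcp_rot: [-0.0, 0.707, 0.708, 0.0]
ft_force: [-0.1, 0.9, -0.1]
width: 0.0468
grasp_force: 0.0
```

>>> carry_out(
  commands=[
    [[50,0,0,-40,0,0,0],[50,0,0,-85,0,0,0],[50,0,0,-130,0,0,0],[50,0,0,-130,0,0,0],[50,0,0,-130,0,0,0]],
  ],
)

```text
clock: 19.68
tool_pos: [0.5444, -0.0004, 0.1565]
tcp_rot: [-0.0, 0.707, 0.708, -0.0]
ft_force: [-0.4, -0.3, -0.4]
width: 0.0498
grasp_force: 0.0
```

```bash
python3 - <<'E'
from h import *
robot.grab_frame("wrist"); im=robot.grab_frame("wrist"); c=cam("wrist"); plan([.69,.112,.15],60)
# chuck disc via wrist & top
for nm,g in (("wrist",[.69,.1124,.022]),("top",[.69,.1124,.022])):
    c=cam(nm); I=robot.grab_frame(nm); e=proj(nm,g,c); r=60 if nm=="wrist" else 28
    x0,y0=[max(int(v-r),0) for v in e]; s=I[y0:y0+2*r,x0:x0+2*r]
    m=(s.max(2)<75).astype(np.uint8)*255; K=[k for k in cv2.findContours(m,cv2.RETR_EXTERNAL,2)[0] if cv2.contourArea(k)>100]
    for k in K:
        (u,v),rr=cv2.minEnclosingCircle(k); p=ray(nm,u+x0,v+y0,.018,c); print(nm,e.round(),u+x0,v+y0,p.round(4),"d",np.linalg.norm(ray(nm,u+x0+2*rr,v+y0,.018,c)-p).round(4))
# bracket check in top view: bright/grey, non-blue region in its pocket
I=robot.grab_frame("top"); hsv=cv2.cvtColor(I,cv2.COLOR_RGB2HSV); b=cv2.inRange(hsv,(100,130,60),(130,255,255))
c=cam("top"); p=[proj("top",[.512+x,-.029+y,.02],c) for x,y in((-.08,.108),(.08,-.108))]
lo=np.min(p,0).astype(int)+4; hi=np.max(p,0).astype(int)-4; m=255-b[lo[1]:hi[1],lo[0]:hi[0]]
for k in cv2.findContours(m,cv2.RETR_EXTERNAL,2)[0]:
    if cv2.contourArea(k)>15:
        x,y,w,h=cv2.boundingRect(k); a=ray("top",lo[0]+x,lo[1]+y,.034,c)-[.512,-.029,0]; bb=ray("top",lo[0]+x+w,lo[1]+y+h,.034,c)-[.512,-.029,0]; print("blob tray x",(bb[0]*1e3).round(),(a[0]*1e3).round(),"y",(bb[1]*1e3).round(),(a[1]*1e3).round())
E
```

```text
at [ 5.440e-01 -5.000e-04  1.558e-01] yaw 0.1 w 0.0497 shift [112.3 146.2   5.5] turn -1.046 j7 0.02
wrist [506.  87.] 501.44692611694336 90.80447006225586 [0.6888 0.1103 0.018 ] d 0.0659
top [321. 195.] 320.65909004211426 195.34090995788574 [0.6908 0.1122 0.018 ] d 0.0603
blob tray x -74.0 77.0 y -91.0 93.0
```

>>> carry_out(
  commands=[
    [[60,25,32,0,0,0,-0.17],[60,50,65,0,0,0,-0.35],[60,75,98,0,0,0,-0.53],[60,100,130,0,0,0,-0.71],[60,111.5,146,0,0,0,-0.89]],
  ],
)

```text
clock: 20.55
tool_pos: [0.6912, 0.1132, 0.1555]
tcp_rot: [-0.001, 0.329, 0.944, -0.0]
ft_force: [0.4, 0.2, 0.2]
width: 0.0594
grasp_force: 0.0
```

>>> carry_out(
  commands=[
    [[60,0,0,0,0,0,-0.15],[60,0,0,0,0,0,-0.15],[60,0,0,0,0,0,-0.15]],
  ],
)

```text
clock: 20.92
tool_pos: [0.6903, 0.1109, 0.1567]
tcp_rot: [-0.0, 0.263, 0.965, -0.0]
ft_force: [0.2, -0.5, 0.6]
width: 0.0604
grasp_force: 0.0
```

```bash
python3 - <<'E'
from h import *
robot.grab_frame("wrist"); I=robot.grab_frame("wrist"); cv2.imwrite("pics/w8.png",I[:,:,::-1]); c=cam("wrist"); plan([.69,.1115,.027],60)
e=proj("wrist",[.69,.1115,.022],c); print(e)
m=(I.max(2)<75).astype(np.uint8)*255; m[300:]=0
for k in cv2.findContours(m,cv2.RETR_EXTERNAL,2)[0]:
    if cv2.contourArea(k)>300:
        print(cv2.boundingRect(k),cv2.contourArea(k),np.round(cv2.minEnclosingCircle(k)[0]),ray("wrist",*cv2.minEnclosingCircle(k)[0],.018,c).round(4))
# stem top: light region with dark hole
e2=proj("wrist",[.69,.1115,.054],c); x,y=e2.astype(int); g=cv2.cvtColor(I,cv2.COLOR_RGB2GRAY)
C=cv2.HoughCircles(cv2.medianBlur(g[y-50:y+50,x-60:x+60],3),3,1,30,param1=100,param2=14,minRadius=15,maxRadius=40)
print(e2,C)
if C is not None:
    for u,v,r in C[0][:3]: print(ray("wrist",u+x-60,v+y-50,.054,c).round(4), (np.linalg.norm(ray("wrist",u+x-60+2*r,v+y-50,.054,c)-ray("wrist",u+x-60,v+y-50,.054,c))).round(4))
b=cv2.inRange(cv2.cvtColor(robot.grab_frame("top"),cv2.COLOR_RGB2HSV),(100,130,60),(130,255,255)); c=cam("top")
p=[proj("top",[.512+x,-.029+y,.02],c) for x,y in((-.08,.108),(.08,-.108))]
lo=np.min(p,0).astype(int)+5; hi=np.max(p,0).astype(int)-5; m=255-b[lo[1]:hi[1],lo[0]:hi[0]]
for k in cv2.findContours(m,cv2.RETR_EXTERNAL,2)[0]:
    if cv2.contourArea(k)>15:
        x,y,w,h=cv2.boundingRect(k); a=ray("top",lo[0]+x,lo[1]+y,.034,c)-[.512,-.029,0]; bb=ray("top",lo[0]+x+w,lo[1]+y+h,.034,c)-[.512,-.029,0]; print("blob tray x",(bb[0]*1e3).round(),(a[0]*1e3).round(),"y",(bb[1]*1e3).round(),(a[1]*1e3).round())
E
```

```text
at [0.6904 0.1111 0.157 ] yaw 59.5 w 0.0597 shift [  0.5   0.2 130. ] turn -0.008 j7 0.92
[312.14778502 229.74251135]
(374, 283, 27, 17) 320.5 [387. 293.] [0.7767 0.1395 0.018 ]
(224, 283, 27, 17) 308.0 [237. 293.] [0.7077 0.0218 0.018 ]
(177, 229, 51, 49) 943.5 [202. 253.] [0.6599 0.0171 0.018 ]
(277, 194, 73, 72) 3866.0 [313. 230.] [0.6912 0.1116 0.018 ]
[312.08827319 240.72713178] [[[60.5 39.5 36.4]]]
[0.6825 0.1163 0.054 ] 0.0552
blob tray x -71.0 75.0 y -42.0 96.0
```

The chuck disc is at (.691,.1116), centred under the fingers, so I descend and grip the stem.

>>> carry_out(
  commands=[
    [[60,0,0.5,50,0,0,0],[60,0,0.5,100,0,0,0],[60,0,0.5,126,0,0,0],[60,0,0.5,129,0,0,0],[12,0,0.5,129,0,0,0]],
  ],
)

```text
clock: 21.7
tool_pos: [0.6915, 0.1117, 0.0293]
tcp_rot: [0.001, 0.262, 0.965, 0.0]
ft_force: [-0.4, 0.0, 0.7]
width: 0.0555
grasp_force: 0.0
```

>>> carry_out(
  commands=[
    [[12,0,0,0,0,0,0],[12,0,0,0,0,0,0],[12,0,0,0,0,0,0],[12,0,0,0,0,0,0]],
  ],
)

```text
clock: 22.2
tool_pos: [0.691, 0.1117, 0.0286]
tcp_rot: [0.0, 0.262, 0.965, 0.0]
ft_force: [-1.3, 0.6, 3.4]
width: 0.0248
grasp_force: 30.0
```

>>> carry_out(
  commands=[
    [[12,0,0,-30,0,0,0],[12,0,0,-60,0,0,0],[12,0,0,-90,0,0,0],[12,0,0,-90,0,0,0],[12,0,0,-90,0,0,0]],
  ],
)

```text
clock: 22.82
tool_pos: [0.6902, 0.1116, 0.1169]
tcp_rot: [-0.001, 0.262, 0.965, -0.0]
ft_force: [-0.2, 0.2, -1.7]
width: 0.0252
grasp_force: 30.0
```

```bash
python3 - <<'E'
from h import *
robot.grab_frame("wrist"); plan([.545,-.083,.118],60)
E
```

```text
at [0.69   0.1116 0.1164] yaw 59.7 w 0.0252 shift [  26.9 -241.2   -1.2] turn -0.006 j7 0.93
```

>>> carry_out(
  commands=[
    [[12,5,-45,0,0,0,0],[12,11,-95,0,0,0,0],[12,16,-145,0,0,0,0],[12,22,-195,0,0,0,0],[12,27,-241,0,0,0,0]],
  ],
)

```text
clock: 23.5
tool_pos: [0.5439, -0.0841, 0.1169]
tcp_rot: [-0.001, 0.262, 0.965, -0.0]
ft_force: [0.3, 0.5, -0.4]
width: 0.0253
grasp_force: 30.0
```

>>> carry_out(
  commands=[
    [[12,0,0,20,0,0,0],[12,0,0,40,0,0,0],[12,0,0,40,0,0,0],[12,0,0,40,0,0,0]],
  ],
)

```text
clock: 24.0
tool_pos: [0.5458, -0.0827, 0.0782]
tcp_rot: [-0.0, 0.262, 0.965, -0.0]
ft_force: [0.3, -0.1, -1.4]
width: 0.0251
grasp_force: 30.0
```

```bash
python3 - <<'E'
from h import *
robot.grab_frame("wrist"); plan([.545,-.083,.0375],60)
E
```

```text
at [ 0.5461 -0.0827  0.0785] yaw 59.7 w 0.0253 shift [ 0.9 -0.8 41. ] turn -0.006 j7 1.22
```

>>> carry_out(
  commands=[
    [[12,0.5,-0.5,15,0,0,0],[12,0.5,-0.5,30,0,0,0],[12,0.5,-0.5,40,0,0,0],[12,0.5,-0.5,41,0,0,0],[12,0.5,-0.5,41,0,0,0]],
  ],
)

```text
clock: 24.68
tool_pos: [0.545, -0.0829, 0.0366]
tcp_rot: [-0.0, 0.262, 0.965, -0.0]
ft_force: [-0.1, -1.0, -1.7]
width: 0.0251
grasp_force: 30.0
```

>>> carry_out(
  commands=[
    [[12,0,0,0,0,0,0],[46,0,0,0,0,0,0],[46,0,0,0,0,0,0],[46,0,0,0,0,0,0]],
  ],
)

```text
clock: 25.18
tool_pos: [0.5452, -0.0829, 0.0372]
tcp_rot: [0.0, 0.262, 0.965, 0.0]
ft_force: [-0.1, 0.2, 0.2]
width: 0.0432
grasp_force: 0.0
```

>>> carry_out(
  commands=[
    [[46,0,0,-40,0,0,0],[46,0,0,-80,0,0,0],[46,0,0,-120,0,0,0],[46,0,0,-120,0,0,0],[46,0,0,-120,0,0,0]],
  ],
)

```text
clock: 25.8
tool_pos: [0.5448, -0.0828, 0.1564]
tcp_rot: [-0.0, 0.261, 0.965, 0.0]
ft_force: [0.1, 0.3, -0.6]
width: 0.046
grasp_force: 0.0
```

```bash
python3 - <<'E'
from h import *
robot.grab_frame("wrist"); plan([.655,-.0985,.15],0)
E
```

```text
at [ 0.5445 -0.0828  0.1559] yaw 59.7 w 0.0455 shift [-103.3   42.3    5.7] turn 1.042 j7 1.19
```

>>> carry_out(
  commands=[
    [[50,-21,8,0,0,0,0.17],[50,-42,17,0,0,0,0.34],[50,-63,25,0,0,0,0.52],[50,-84,34,0,0,0,0.7],[50,-103,42,0,0,0,0.87]],
  ],
)

```text
clock: 26.48
tool_pos: [0.6553, -0.0987, 0.1553]
tcp_rot: [-0.001, 0.646, 0.763, -0.001]
ft_force: [0.8, -0.1, -0.1]
width: 0.0501
grasp_force: 0.0
```

>>> carry_out(
  commands=[
    [[50,0,0,0,0,0,0.172],[50,0,0,0,0,0,0.172],[50,0,0,0,0,0,0.172]],
  ],
)

```text
clock: 26.85
tool_pos: [0.6547, -0.0986, 0.1563]
tcp_rot: [-0.0, 0.706, 0.708, -0.0]
ft_force: [-0.5, 0.1, 1.0]
width: 0.0501
grasp_force: 0.0
```

```bash
python3 - <<'E'
from h import *
robot.grab_frame("wrist"); I=robot.grab_frame("wrist"); cv2.imwrite("pics/w9.png",I[:,:,::-1]); c=cam("wrist"); plan([.655,-.0985,.019],0)
# segment gauge: differs from bench brightness
g=cv2.cvtColor(I,cv2.COLOR_RGB2GRAY); 
for z in (0,.014,.046): print(proj("wrist",[.655,-.0985,z],c).round(1))
bench=np.median(g[150:280,250:400]); m=((g<bench-22)*255).astype(np.uint8); m[300:]=0; m=cv2.morphologyEx(m,cv2.MORPH_OPEN,np.ones((3,3)))
print("bench",bench)
for k in cv2.findContours(m,cv2.RETR_EXTERNAL,2)[0]:
    if cv2.contourArea(k)>300:
        x,y,w,h=cv2.boundingRect(k)
        if 180<x<450: print((x,y,w,h),cv2.contourArea(k),cv2.minAreaRect(k), ray("wrist",x,y+h/2,.007,c)[:2].round(4),ray("wrist",x+w,y+h/2,.007,c)[:2].round(4))
# coarse gray dump around the gauge
print(g[190:290:6,250:380:5])
E
```

```text
at [ 0.655  -0.0987  0.1568] yaw 0.1 w 0.0496 shift [1.000e-01 1.000e-01 1.378e+02] turn 0.002 j7 0.27
[312.  224.3]
[312.  228.3]
[311.9 238.8]
bench 200.0
(235, 281, 28, 19) 373.5 ((248.5, 290.0), (18.0, 27.0), 90.0) [ 0.5827 -0.1611] [ 0.609 -0.161]
(325, 259, 85, 41) 612.0 ((369.2738037109375, 284.2396545410156), (84.00770568847656, 32.06587600708008), 21.540977478027344) [ 0.6672 -0.1497] [ 0.7464 -0.1495]
(291, 211, 47, 48) 1743.0 ((314.0, 234.5), (47.0, 46.0), 90.0) [ 0.6362 -0.1067] [ 0.6783 -0.1066]
(380, 146, 161, 154) 11136.5 ((445.12310791015625, 199.28463745117188), (118.57720947265625, 182.20704650878906), 29.744882583618164) [ 0.7153 -0.0954] [ 0.8581 -0.0951]
(292, 56, 58, 63) 2679.5 ((320.5, 87.0), (62.0, 57.0), 90.0) [0.6389 0.0155] [0.685  0.0156]
(446, 0, 194, 151) 17338.0 ((546.5275268554688, 66.84065246582031), (151.76571655273438, 188.94349670410156), 84.67425537109375) [0.7605 0.0245] [0.9135 0.0248]
[[205 204 205 206 204 208 207 207 206 204 201 199 194 186 186 189 188 191
  197 203 205 204 202 199 200 195]
 [203 204 207 207 204 207 204 205 205 205 201 199 193
[... 991 characters left out ...]
90 195 195
  197 202 201 206 207 201 203 203]
 [201 202 202 204 205 205 208 205 205 200 191 176 159 156 159 194 201 200
  199 203 202 206 202 201 206 205]
 [202 200 202 206 205 204 205 204 201 201 190 188 186 183 193 196 199 197
  144 153 143 189 203 203 206 204]
 [200 198 201 202 203 201 205 203 198 201 198 194 194 192 196 198 199 164
  201 208 211 203 146 191 201 203]
 [198 197 197 197 195 196 200 202 197 199 200 200 198 193 197 200 184 197
  206 209 214 214 212 204 143 195]
 [192 190 186 189 189 188 193 192 196 197 199 198 200 200 198 196 169 206
  214 215 214 169 197 207 214 203]
 [ 47  46  63 190 191 191 192 190 189 188 194 197 198 202 202 140 207 209
  215 215 177 213 143  49  53  45]]
```

The gauge is axis-aligned. Its foot spans cols 291–338 and the blade is near col 315, with the finger midline at col 314. Centre y comes to about −0.100.

>>> carry_out(
  commands=[
    [[42,-1.5,0.5,50,0,0,0],[42,-1.5,0.5,100,0,0,0],[42,-1.5,0.5,133,0,0,0],[42,-1.5,0.5,137,0,0,0],[42,-1.5,0.5,137,0,0,0]],
  ],
)

```text
clock: 27.58
tool_pos: [0.6563, -0.1004, 0.0213]
tcp_rot: [0.0, 0.707, 0.707, 0.0]
ft_force: [-0.2, -0.6, 0.5]
width: 0.0421
grasp_force: 0.0
```

>>> carry_out(
  commands=[
    [[5,0,0,0,0,0,0],[5,0,0,0,0,0,0],[5,0,0,0,0,0,0],[5,0,0,0,0,0,0],[5,0,0,0,0,0,0]],
  ],
)

```text
clock: 28.2
tool_pos: [0.656, -0.1001, 0.0204]
tcp_rot: [0.0, 0.707, 0.707, 0.0]
ft_force: [-0.4, 0.1, 4.5]
width: 0.0138
grasp_force: 30.0
```

>>> carry_out(
  commands=[
    [[5,0,0,-30,0,0,0],[5,0,0,-65,0,0,0],[5,0,0,-100,0,0,0],[5,0,0,-100,0,0,0],[5,0,0,-100,0,0,0]],
  ],
)

```text
clock: 28.82
tool_pos: [0.655, -0.0999, 0.1188]
tcp_rot: [-0.001, 0.707, 0.707, -0.0]
ft_force: [-0.2, 0.0, -1.9]
width: 0.0136
grasp_force: 30.0
```

```bash
python3 - <<'E'
from h import *
robot.grab_frame("wrist"); plan([.469,-.107,.12],0)
E
```

```text
at [ 0.6548 -0.0999  0.1183] yaw -0.0 w 0.0137 shift [  -7.2 -185.8   -1.2] turn -0.0 j7 0.28
```

>>> carry_out(
  commands=[
    [[5,-2,-40,0,0,0,0],[5,-4,-85,0,0,0,0],[5,-6,-130,0,0,0,0],[5,-7,-170,0,0,0,0],[5,-7,-186,0,0,0,0]],
  ],
)

```text
clock: 29.5
tool_pos: [0.4669, -0.107, 0.1187]
tcp_rot: [-0.001, 0.707, 0.707, -0.001]
ft_force: [0.6, -0.1, -1.4]
width: 0.0141
grasp_force: 30.0
```

>>> carry_out(
  commands=[
    [[5,0,0,20,0,0,0],[5,0,0,45,0,0,0],[5,0,0,45,0,0,0],[5,0,0,45,0,0,0]],
  ],
)

```text
clock: 30.0
tool_pos: [0.4697, -0.1073, 0.0753]
tcp_rot: [-0.0, 0.707, 0.707, -0.0]
ft_force: [0.2, -1.0, -1.1]
width: 0.0141
grasp_force: 30.0
```

```bash
python3 - <<'E'
from h import *
robot.grab_frame("wrist"); plan([.469,-.107,.0292],0)
E
```

```text
at [ 0.4701 -0.1072  0.0756] yaw -0.0 w 0.0136 shift [ 0.2 -1.1 46.4] turn -0.001 j7 0.24
```

>>> carry_out(
  commands=[
    [[5,0,-0.5,18,0,0,0],[5,0,-0.5,35,0,0,0],[5,0,-0.5,45,0,0,0],[5,0,-0.5,46,0,0,0],[5,0,-0.5,46,0,0,0]],
  ],
)

```text
clock: 30.68
tool_pos: [0.4694, -0.1072, 0.0293]
tcp_rot: [0.0, 0.707, 0.707, 0.0]
ft_force: [0.5, 0.1, -1.4]
width: 0.0137
grasp_force: 30.0
```

>>> carry_out(
  commands=[
    [[5,0,0,0.5,0,0,0],[34,0,0,0.5,0,0,0],[34,0,0,0.5,0,0,0],[34,0,0,0.5,0,0,0]],
  ],
)

```text
clock: 31.18
tool_pos: [0.4694, -0.1071, 0.0287]
tcp_rot: [0.0, 0.707, 0.707, 0.0]
ft_force: [-0.6, -0.3, -0.2]
width: 0.0316
grasp_force: 0.0
```

>>> carry_out(
  commands=[
    [[34,0,0,-40,0,0,0],[34,0,0,-80,0,0,0],[34,0,0,-125,0,0,0],[34,0,0,-125,0,0,0],[34,0,0,-125,0,0,0]],
  ],
)

```text
clock: 31.8
tool_pos: [0.4689, -0.1069, 0.153]
tcp_rot: [-0.0, 0.707, 0.707, 0.0]
ft_force: [-0.5, -0.3, -0.3]
width: 0.034
grasp_force: 0.0
```

>>> carry_out(
  commands=[
    [[34,50,0,-10,0,0,0],[34,100,0,-20,0,0,0],[34,150,0,-30,0,0,0],[34,200,0,-40,0,0,0],[34,250,0,-40,0,0,0]],
  ],
)

```text
clock: 32.42
tool_pos: [0.4689, 0.1444, 0.1928]
tcp_rot: [-0.0, 0.707, 0.707, -0.0]
ft_force: [1.1, -0.5, 0.0]
width: 0.0341
grasp_force: 0.0
```

```bash
python3 - <<'E'
from h import *
for _ in range(4): robot.grab_frame("top")
I=snap("top","top9.png"); snap("scene","s9.png"); print(robot.get_obs()["tool_pos"])
c=cam("top"); hsv=cv2.cvtColor(I,cv2.COLOR_RGB2HSV); m=255-cv2.inRange(hsv,(100,130,60),(130,255,255))
# grid of tray in tray coords at z=.03: # = not blue
for x in range(76,-80,-6):
    print("%4d "%x+"".join("#" if m[tuple(np.round(proj("top",[.512+x/1e3,-.029+y/1e3,.025],c)).astype(int)[::-1])] else "." for y in range(104,-108,-4)))
E
```

```text
[0.46907427 0.14159279 0.19254107]
  76 .....................................................
  70 .....................................................
  64 ......................................###............
  58 ...##.............................###########........
  52 ....##...........................#############.......
  46 .....###..#....#######..........##############.......
  40 .......################.........###############......
  34 ........#########...###.........###############......
  28 ........#########...###.........###############......
  22 ......#################..........##############......
  16 .....##...........#...............############.......
  10 ...###..............................########.........
   4 .....................................................
  -2 .....................................................
  -8 .....................................................
 -14 .....................................................
 -20 .......#.............................................
 -26 .....########.............###............########....
 -32 ....##########...........######..........########....
 -38 ....####...####.....#################....##########..
 -44 ....####..####......#################....##########..
 -50 ....##########...........######...........#########..
 -56 .....########.............................#######....
 -62 ........####..............................#######....
 -68 .....................................................
 -74 .....................................................
```

All five parts sit inside their pockets, and the silhouettes (bracket V, both round parts, nut wings along y, gauge T) look upright. I'll hand in.

```bash
python3 -c "
from cell import robot
print(robot.hand_in())"
```

```text
the job is handed in; nothing more can be done
None
```

The job is handed in: all five large-jar parts are in their pockets in the blue tray and looked upright in a final top-camera check. The stand was stripped in the order asked, and the short spacer and small chuck were left untouched.

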